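# Honey samples into their colour-coded docks

### The job

Put each of the four honey sample jars into the dock whose colour matches its lid, standing upright on the dock's floor inside the coloured ring. The jars are glass: set them down gently without dropping or tipping them, and leave the dropper bottle and the steel cup where they stand.

Things in the scene. Friction and masses are not known exactly. Their poses are not given: they have to be found in the camera images.
- jar_yellow: loose upright sealed jar of amber honey with a yellow lid, 150 to 270 g, round: body 56 mm diameter up to 62 mm height, lid 53 mm diameter from 66 mm to the top at 82 mm, plain paper label round the body; origin at the centre of its underside, z up along its axis, its turn about z does not matter
- dock_yellow: fixed round sample dock for the yellow-lidded jar: dark grey base plate 96 mm diameter and 5 mm high, on it a yellow ring wall (82 mm outer, 74 mm inner diameter, top 14 mm above the table) around a yellow floor disc whose top is 6 mm above the table; origin on the table at the centre of the underside, z up
- jar_red: loose upright sealed jar of amber honey with a red lid, 150 to 270 g, round: body 56 mm diameter up to 62 mm height, lid 53 mm diameter from 66 mm to the top at 82 mm, plain paper label round the body; origin at the centre of its underside, z up along its axis, its turn about z does not matter
- dock_red: fixed round sample dock for the red-lidded jar: dark grey base plate 96 mm diameter and 5 mm high, on it a red ring wall (82 mm outer, 74 mm inner diameter, top 14 mm above the table) around a red floor disc whose top is 6 mm above the table; origin on the table at the centre of the underside, z up
- jar_blue: loose upright sealed jar of amber honey with a blue lid, 150 to 270 g, round: body 56 mm diameter up to 62 mm height, lid 53 mm diameter from 66 mm to the top at 82 mm, plain paper label round the body; origin at the centre of its underside, z up along its axis, its turn about z does not matter
- dock_blue: fixed round sample dock for the blue-lidded jar: dark grey base plate 96 mm diameter and 5 mm high, on it a blue ring wall (82 mm outer, 74 mm inner diameter, top 14 mm above the table) around a blue floor disc whose top is 6 mm above the table; origin on the table at the centre of the underside, z up
- jar_green: loose upright sealed jar of amber honey with a green lid, 150 to 270 g, round: body 56 mm diameter up to 62 mm height, lid 53 mm diameter from 66 mm to the top at 82 mm, plain paper label round the body; origin at the centre of its underside, z up along its axis, its turn about z does not matter
- dock_green: fixed round sample dock for the green-lidded jar: dark grey base plate 96 mm diameter and 5 mm high, on it a green ring wall (82 mm outer, 74 mm inner diameter, top 14 mm above the table) around a green floor disc whose top is 6 mm above the table; origin on the table at the centre of the underside, z up
- dropper: loose bystander: small dark brown dropper bottle, 34 mm diameter to 50 mm height, narrow black neck and rubber bulb to 82 mm; origin at the centre of its underside; leave it alone
- cup: loose bystander: small empty steel weighing cup, 52 mm diameter at the rim, 45 mm high; origin at the centre of its underside; leave it alone
Mind the look-alikes: they are no part of the job. There is more than one size of the jar_green; the one meant has the size given above.

How it is judged:
By the outcome, as a careful person would: the job done as asked, in the order asked, and still so for the second after the job is handed in, with the robot touching nothing.
It also fails if it takes over 109 s, if anything falls off the work surface, if the arm or the gripper's body presses on something with over 40 N, if the wrist force passes 120 N, or if a joint passes its speed limit or range.

### The arm

A 6-joint arm with a two-finger parallel gripper is mounted at the origin on the work surface. World frame = base frame: x ahead of the robot, y to its left, z up, the work surface at z = 0. Lengths are in mm, angles in rad, forces in N, time in s.
With the tool pointing down it reaches from about 300 to 775 mm from the base axis. Payload 14.6 kg.
Tool frame: the origin (TCP) lies between the finger pads; the fingertips stand ahead of it and the grasp point (between the pads) lies 11 mm behind it (manip.finger_overhang is the z of the fingertips in the tool frame, in mm); z points along the fingers, y is the line along which they close (so a half turn about z gives the same grasp; the last joint's range is limited). The gripper opens to 94 mm and grips with 3 to 60 N. Pads are 16 mm wide; open, the fingers measure 119 mm over their backs; the gripper's body (75 mm by 177 mm) begins 78 mm behind the grasp point.
Start: joints at [-1.379, 0.3, 1.521, -0, 1.321, -0.067], TCP at [140.75, -531.675, 191.246] pointing down, gripper open.
Joint ranges: [-3.03, 3.03], [-0.79, 2.21], [0.23, 2.52], [-1.04, 4.18], [0, 3.07], [-2.55, 2.55]. Speed limits (rad/s): [2.22, 2.22, 2.57, 3.14, 3.14, 3.14].

### API

Orientations are given as [roll, pitch, yaw] about the fixed x, y, z axes, in that order (R = Rz(yaw) Ry(pitch) Rx(roll)).
In Python, from cell import manip gives the robot as it stands.
- The arm moves only by the tool jog_arm, never from a script. Its argument "series" is a list of rows, each a list of 7 numbers: the shift along the world's x, y, z as a fraction of full scale, then the turn, a rotation vector about the world's x, y, z as a fraction of full scale, then the closure, from 0 (fully open) to 1 (shut). In form: [[dx, dy, dz, wx, wy, wz, fingers], ...]. A call has 1 to 8 rows; each row is the pose to reach, as a shift and turn from the pose commanded when the call began; what a row does not reach only later rows make up. Full scale, the value 1, is 120 mm for a shift and 90 degrees for a turn. A row lasts 1/12 s, in which the tool goes at most 41.7 mm and 7.16 degrees, less where a joint would pass 70% of its speed; a pose out of reach is approached as far as the arm can. A call with a number of a shift or a turn outside -1 to 1 is refused whole. A call with a gripper value outside its range is refused whole. The fingers move at their own pace and stop on an object; "grip_force" is the grip in N (left out, the last holds). Time passes only in rows, so rows that repeat a pose let the fingers close. It gives the time, the measured TCP pose, the force, the opening and the grip force at its end, in the units of the state.
- manip.read_state(): the state, without advancing time (a new reading comes with each control period).
- manip.camera(name): name is "side" or "top" or "wrist"; returns a dict with "frame" (400x640x3 uint8, red, green, blue), "vfov" (degrees; the focal length in pixels is half the picture's height over the tangent of half this angle, whatever the lens; pixels are square), "cx", "cy" (the principal point, pixels), "R" (3x3) and "t" (3): a world point X has camera coordinates R X + t; the wrist camera has in their place "hand_eye" (4x4, takes a point from camera to tool coordinates, whose origin is the TCP and whose axes are the flange's). Camera axes: x right, y down, z forward; pixel columns grow to the right and rows downward; lengths in mm; the calibration is good to about 2 mm. A picture is of the moment at which its call begins: read the wrist's pose just before it. There is no depth.
- manip.sign_off(): hands the job in; it is judged then, once.
The state is a dict: "clock": time; "joints": joint angles; "qd": joint speeds; "effort": joint torques, N m; "eef_pos": TCP position; "eef_rot": TCP orientation; "wrist_force": force on the tool from outside, world axes, zero at the start; "moment": the same for the moment, N m; "finger_gap": finger opening in mm; "finger_force": force on a finger pad.
Only numpy, scipy, OpenCV 4.12 (cv2) and the standard library are available. Lean on these libraries where they do the work, as an engineer would, in place of code of your own. Each camera call takes 0.05 s, during which the arm holds its last target. There are 200 camera calls.

## Working session

There is one attempt and no reset: what is moved stays moved. The work goes in short steps, Python scripts to look and compute and a tool call to move; the robot and the scene stay as the last step left them, time stands still between calls to the robot, and variables do not carry over. Pictures are saved under pics/ and viewed, at most 14 in all, crops included, and the job is handed in when it is done.

Besides the shell and the picture viewer there is one more tool, called after "Call:" as name([rows], argument=value, ...), one row to a line, values as JSON. jog_arm: Moves the arm, as the interface text tells. Its arguments: {"type":"object","properties":{"series":{"type":"array"},"grip_force":{"type":"number"}},"required":["series"]}

```bash
mkdir -p pics; cat > h.py <<'E'
import numpy as np, cv2
from cell import manip
def shot(name,fn):
    c=manip.camera(name); cv2.imwrite(fn,cv2.cvtColor(c["frame"],cv2.COLOR_RGB2BGR)); np.save(fn[:-4]+'.npy',{k:v for k,v in c.items()},allow_pickle=True); return c
def ray(c,u,v,z):
    R=np.array(c["R"]);t=np.array(c["t"]);f=200/np.tan(np.radians(c["vfov"])/2)
    C=-R.T@t; d=R.T@np.array([(u-c["cx"])/f,(v-c["cy"])/f,1]); return (C+d*(z-C[2])/d[2])
def proj(c,X):
    R=np.array(c["R"]);t=np.array(c["t"]);f=200/np.tan(np.radians(c["vfov"])/2)
    p=R@np.array(X)+t; return p[:2]/p[2]*f+[c["cx"],c["cy"]]
E
python3 - <<'E'
from h import *
print(manip.read_state(), manip.finger_overhang)
for n in("top","side"):
    c=shot(n,f"pics/{n}0.png"); print({k:v for k,v in c.items() if k!="frame"})
E
```

```text
{'clock': 0.0, 'joints': array([-1.37860216e+00,  3.00447158e-01,  1.52157972e+00,  9.95168813e-06,
        1.32068645e+00, -6.66160723e-02]), 'qd': array([ 7.62712314e-05, -4.05238311e-04, -1.22387467e-03,  4.52640816e-04,
        7.49172268e-04, -3.06999459e-04]), 'effort': array([ 1.64841826e-03, -5.31810236e+01, -3.52738953e+01,  7.09558278e-02,
        2.43069429e-02, -8.50097626e-05]), 'eef_pos': array([ 140.7006061 , -531.41484979,  190.70004319]), 'eef_rot': array([-3.14047511e+00, -8.42175490e-05,  2.58807722e-01]), 'wrist_force': array([ 0.71882921, -0.11135231,  0.02215705]), 'moment': array([ 0.01062185,  0.03754926, -0.04050265]), 'finger_force': 0.0, 'finger_gap': 93.98163176974349} 8.0
{'vfov': 53.87063120904312, 'cx': 322.8531512253819, 'cy': 196.76055193838278, 'R': array([[ 0.02053814, -0.99962048,  0.01835989],
       [-0.98192081, -0.02362401, -0.18781221],
       [ 0.18817466, -0.01417065, -0.98203334]]), 't': array([ -9.79288178, 498.54618166, 960.17636693])}
{'vfov': 42.84917648775941, 'cx': 325.35747889101924, 'cy': 193.9795080481651, 'R': array([[-0.97152132, -0.23694887, -0.00125239],
       [-0.15615926,  0.64423071, -0.74871963],
       [ 0.1782151 , -0.72720151, -0.66288562]]), 't': array([ 476.50210691,  105.35101935, 1397.82901153])}
```

View pics/top0.png

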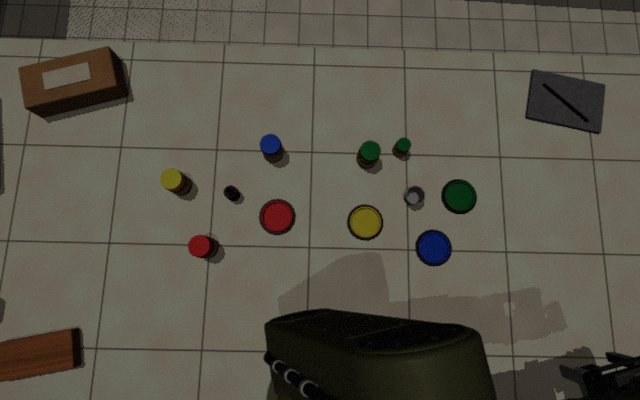

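View pics/side0.png

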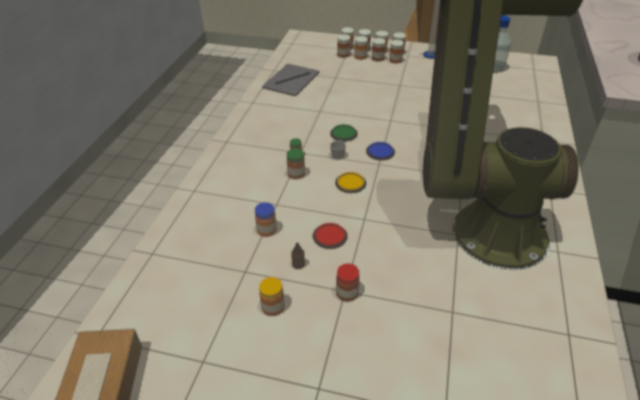

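The top view shows these pixel positions:
- **Jar lids:** blue (270,145), yellow (172,180), red (202,246), green (369,150). The small green look-alike is at (403,146).
- **Docks:** red (277,216), yellow (365,222), green (459,196), blue (433,247).
- **Bystanders:** dropper (232,193), cup (414,196).

The side view agrees with this layout.

```bash
python3 - <<'E'
from h import *
a=cv2.imread("pics/top0.png")
cv2.imwrite("pics/cL.png",cv2.resize(a[125:275,150:310],None,fx=4,fy=4,interpolation=cv2.INTER_CUBIC)[:600])
cv2.imwrite("pics/cR.png",cv2.resize(a[130:275,340:500],None,fx=4,fy=4,interpolation=cv2.INTER_CUBIC))
for n in("top","side"):
    c=np.load(f"pics/{n}0.npy",allow_pickle=True).item()
    hsv=cv2.cvtColor(c["frame"],cv2.COLOR_RGB2HSV); H,S,V=cv2.split(hsv)
    for col,(lo,hi) in dict(red=(-6,6),yellow=(20,32),green=(50,85),blue=(105,125)).items():
        h=H.astype(int); h[h>170]-=180
        m=((h>=lo)&(h<=hi)&(S>150)&(V>50)).astype(np.uint8)
        k,l,st,ce=cv2.connectedComponentsWithStats(m)
        for i in range(1,k):
            if st[i,4]>60:
                print(n,col,st[i],ce[i].round(1),'z6',ray(c,*ce[i],8)[:2].round(0),'z80',ray(c,*ce[i],78)[:2].round(0))
E
```

```text
top red [261 201  32  31 757] [276.5 216. ] z6 [452. 122.] z80 [442. 114.]
top red [188 235  22  22 373] [198.9 245.5] z6 [370. 319.] z80 [366. 298.]
top yellow [161 169  22  22 342] [170.9 178.7] z6 [545. 407.] z80 [529. 380.]
top yellow [350 206  31  32 770] [365.1 221.6] z6 [ 442. -112.] z80 [ 433. -103.]
top green [361 141  18  19 182] [368.2 151. ] z6 [ 636. -120.] z80 [ 614. -111.]
top blue [260 135  21  19 306] [269.9 143.9] z6 [649. 148.] z80 [626. 139.]
top blue [419 232  31  31 753] [433.9 247.2] z6 [ 379. -292.] z80 [ 374. -271.]
side red [316 225  29  20 440] [329.7 234.3] z6 [448. 124.] z80 [433. 190.]
side red [338 265  20  16 270] [347.6 272.4] z6 [374. 243.] z80 [364. 300.]
side yellow [337 173  27  17 362] [350.3 181.1] z6 [ 439. -108.] z80 [424. -26.]
side yellow [260 277  22  22 373] [270.3 287.3] z6 [548. 333.] z80 [526. 384.]
side blue [501  16   8  10  67] [504.   20.5] z6 [  -36. -1454.] z80 [  -18. -1278.]
```

View pics/cL.png

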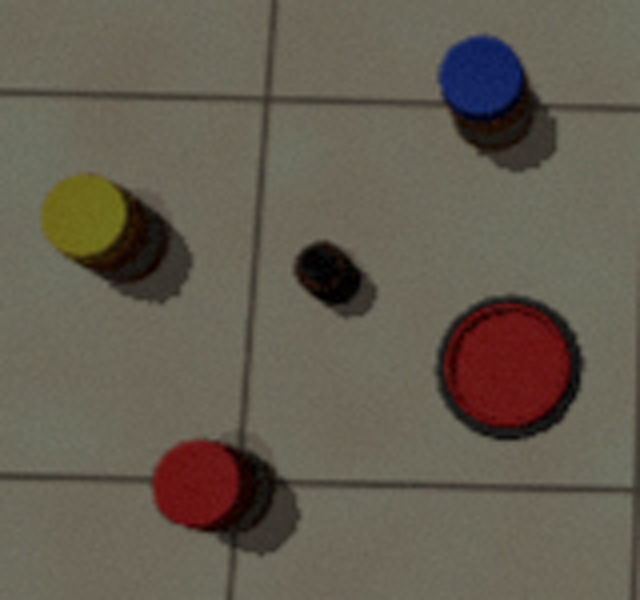

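View pics/cR.png

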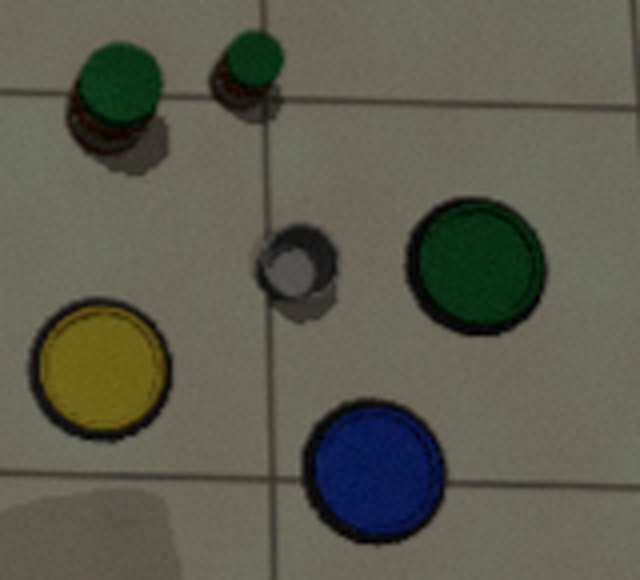

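The crops give these lid-top centres: blue (270.1,143.9), yellow (170.6,178.6), red (198.9,245.6), green (369.6,150.6). The lids are about 21.5 px across, which matches 53 mm. The small green lid is 15 px (about 37 mm), so it's the look-alike. Dock centres are red (277,216.4), green (458.7,196.1), blue (433.4,247.5) and yellow (364.9,221.6).

```bash
python3 - <<'E'
from h import *
c=np.load("pics/top0.npy",allow_pickle=True).item()
for n,p,z in[("jb",(270.1,143.9),82),("jy",(170.6,178.6),82),("jr",(198.9,245.6),82),("jg",(369.6,150.6),82),("small",(403.1,144.4),60),("cup",(414,195.2),45),("dropper",(232,193),60),
 ("dr",(277,216.4),6),("dg",(458.7,196.1),6),("db",(433.4,247.5),6),("dy",(364.9,221.6),6)]:
    print(n,ray(c,*p,z).round(1))
s=np.load("pics/side0.npy",allow_pickle=True).item()
hsv=cv2.cvtColor(s["frame"],cv2.COLOR_RGB2HSV)
print({k:np.round(v,3) for k,v in manip.camera("wrist").items() if k!="frame"})
E
```

```text
jb [624.8 138.   82. ]
jy [528.7 379.4  82. ]
jr [365.6 296.7  82. ]
jg [ 613.8 -114.1   82. ]
small [ 640.  -204.5   60. ]
cup [ 508.8 -233.6   45. ]
dropper [500.4 230.7  60. ]
dr [451.  120.5   6. ]
dg [ 517.1 -363.9    6. ]
db [ 378.4 -291.2    6. ]
dy [ 442.5 -111.6    6. ]
{'vfov': np.float64(67.816), 'cx': np.float64(315.317), 'cy': np.float64(198.379), 'hand_eye': array([[   0.   ,   -0.966,   -0.259,   75.165],
       [   1.   ,    0.   ,   -0.   ,    0.431],
       [   0.   ,   -0.259,    0.966, -193.482],
       [   0.   ,    0.   ,    0.   ,    1.   ]])}
```

Call:
jog_arm([
  [0.986,0.87,0,0,0,0.209,0.15],
  [0.986,0.87,0,0,0,0.209,0.15],
  [0.986,0.87,0,0,0,0.209,0.15],
  [0.986,0.87,0,0,0,0.209,0.15],
  [0.986,0.87,0,0,0,0.209,0.15],
], grip_force=20)

```text
clock: 0.57
eef_pos: [262.3, -424.1, 191.3]
eef_rot: [-3.141, -0.001, 0.591]
wrist_force: [0.4, 0.1, -0.5]
finger_gap: 80.0
finger_force: 0.0
```

Call:
jog_arm([
  [0.986,0.87,0,0,0,0.209,0.15],
  [0.986,0.87,0,0,0,0.209,0.15],
  [0.986,0.87,0,0,0,0.209,0.15],
  [0.986,0.87,0,0,0,0.209,0.15],
  [0.986,0.87,0,0,0,0.209,0.15],
])

```text
clock: 0.98
eef_pos: [380.3, -319.9, 191.1]
eef_rot: [-3.141, -0.001, 0.92]
wrist_force: [0.3, -0.4, -1.0]
finger_gap: 80.5
finger_force: 0.0
```

Call:
jog_arm([
  [0.986,0.87,0,0,0,0.209,0.15],
  [0.986,0.87,0,0,0,0.209,0.15],
  [0.986,0.87,0,0,0,0.209,0.15],
  [0.986,0.87,0,0,0,0.209,0.15],
  [0.986,0.87,0,0,0,0.209,0.15],
])

```text
clock: 1.4
eef_pos: [498.4, -215.6, 190.8]
eef_rot: [-3.141, -0.001, 1.247]
wrist_force: [-0.2, -0.3, -0.2]
finger_gap: 79.8
finger_force: 0.0
```

Call:
jog_arm([
  [0.986,0.87,0,0,0,0.209,0.15],
  [0.986,0.87,0,0,0,0.209,0.15],
  [0.986,0.87,0,0,0,0.209,0.15],
  [0.986,0.87,0,0,0,0.209,0.15],
  [0.986,0.87,0,0,0,0.209,0.15],
  [0.986,0.87,0,0,0,0.209,0.15],
])

```text
clock: 1.9
eef_pos: [614.2, -114.0, 190.3]
eef_rot: [-3.14, -0.0, 1.573]
wrist_force: [-0.8, -0.2, -0.1]
finger_gap: 79.8
finger_force: 0.0
```

```bash
cat >> h.py <<'E'
from scipy.spatial.transform import Rotation as Ro
def wrist(fn):
    s=manip.read_state(); c=shot("wrist",fn); T=np.eye(4); T[:3,:3]=Ro.from_euler('xyz',s["eef_rot"]).as_matrix(); T[:3,3]=s["eef_pos"]
    M=np.linalg.inv(T@np.array(c["hand_eye"])); c["R"]=M[:3,:3]; c["t"]=M[:3,3]; return c
E
python3 - <<'E'
from h import *
c=wrist("pics/w1.png"); print(proj(c,[613.8,-114.1,82]))
E
```

```text
[315.01968464 192.89489911]
```

View pics/w1.png

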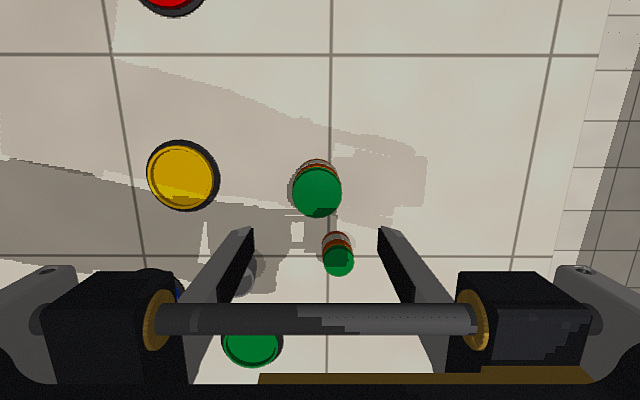

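The wrist view shows the large green lid at (317,193), against a prediction of (315,193), so x is about 1.5 mm further out. The small look-alike is clear of the fingers at (338,260), so I'm going down.

Call:
jog_arm([
  [0.01,0,-0.2,0,0,0,0.15],
  [0.01,0,-0.4,0,0,0,0.15],
  [0.01,0,-0.6,0,0,0,0.15],
  [0.01,0,-0.8,0,0,0,0.15],
  [0.01,0,-1,0,0,0,0.15],
  [0.01,0,-1,0,0,0,0.15],
])

```text
clock: 2.45
eef_pos: [612.1, -115.3, 66.9]
eef_rot: [-3.135, -0.001, 1.57]
wrist_force: [-1.1, 0.5, -0.3]
finger_gap: 80.2
finger_force: 0.0
```

Call:
jog_arm([
  [0,0,-0.15,0,0,0,0.15],
  [0,0,-0.34,0,0,0,0.15],
  [0,0,-0.34,0,0,0,0.15],
  [0,0,-0.34,0,0,0,0.3],
  [0,0,-0.34,0,0,0,0.4],
  [0,0,-0.34,0,0,0,0.6],
  [0,0,-0.34,0,0,0,0.6],
  [0,0,-0.34,0,0,0,0.6],
])

```text
clock: 3.12
eef_pos: [615.8, -114.4, 31.9]
eef_rot: [3.14, 0.001, 1.572]
wrist_force: [-0.8, -0.8, 8.0]
finger_gap: 55.3
finger_force: 20.0
```

```bash
python3 - <<'E'
from h import *
c=np.load("pics/w1.npy",allow_pickle=True).item()
T=np.eye(4); T[:3,:3]=Ro.from_euler('xyz',[-3.14,0,1.573]).as_matrix(); T[:3,3]=[614.2,-114,190.3]
M=np.linalg.inv(T@np.array(c["hand_eye"])); c["R"]=M[:3,:3]; c["t"]=M[:3,3]
print(ray(c,183,175.5,6), ray(c,317,193,82))
s=manip.read_state(); print(s["finger_gap"],s["finger_force"],s["eef_pos"])
E
```

```text
[ 443.64109482 -110.35417291    6.        ] [ 615.8934452  -114.18057984   82.        ]
55.33162651706223 20.003928244113922 [ 615.82267622 -114.36980741   31.92626795]
```

Call:
jog_arm([
  [0,0,0.05,0,0,0,0.6],
  [0,0,0.2,0,0,0,0.6],
  [0,0,0.4,0,0,0,0.6],
  [0,0,0.6,0,0,0,0.6],
  [0,0,0.8,0,0,0,0.6],
  [0,0,0.92,0,0,0,0.6],
])

```text
clock: 3.62
eef_pos: [615.7, -114.1, 144.0]
eef_rot: [3.139, 0.001, 1.572]
wrist_force: [0.3, 0.0, -1.9]
finger_gap: 55.4
finger_force: 20.0
```

Call:
jog_arm([
  [-0.04,-0.1,0,0,0,0,0.6],
  [-0.1,-0.25,0,0,0,0,0.6],
  [-0.17,-0.45,0,0,0,0,0.6],
  [-0.271,-0.693,0,0,0,0,0.6],
])

```text
clock: 3.95
eef_pos: [581.9, -197.7, 139.9]
eef_rot: [-3.14, -0.001, 1.574]
wrist_force: [0.2, -1.3, -1.0]
finger_gap: 55.5
finger_force: 20.0
```

Call:
jog_arm([
  [-0.08,-0.21,0,0,0,0,0.6],
  [-0.15,-0.4,0,0,0,0,0.6],
  [-0.22,-0.55,0,0,0,0,0.6],
  [-0.271,-0.693,0,0,0,0,0.6],
])

```text
clock: 4.28
eef_pos: [548.5, -282.1, 139.8]
eef_rot: [-3.14, -0.001, 1.571]
wrist_force: [0.0, -1.1, -1.8]
finger_gap: 55.8
finger_force: 20.0
```

Call:
jog_arm([
  [-0.08,-0.21,0,0,0,0,0.6],
  [-0.15,-0.4,0,0,0,0,0.6],
  [-0.22,-0.55,0,0,0,0,0.6],
  [-0.25,-0.65,0,0,0,0,0.6],
  [-0.271,-0.693,0,0,0,0,0.6],
  [-0.271,-0.693,0,0,0,0,0.6],
  [-0.271,-0.693,0,0,0,0,0.6],
])

```text
clock: 4.87
eef_pos: [517.7, -363.0, 140.5]
eef_rot: [-3.141, -0.001, 1.572]
wrist_force: [-0.0, 0.7, -1.8]
finger_gap: 55.2
finger_force: 20.0
```

```bash
python3 - <<'E'
from h import *
c=wrist("pics/w2.png"); print(proj(c,[517.1,-363.9,6]),manip.read_state()["finger_gap"])
E
```

```text
[314.68447555 188.03630149] 55.37360090833548
```

View pics/w2.png

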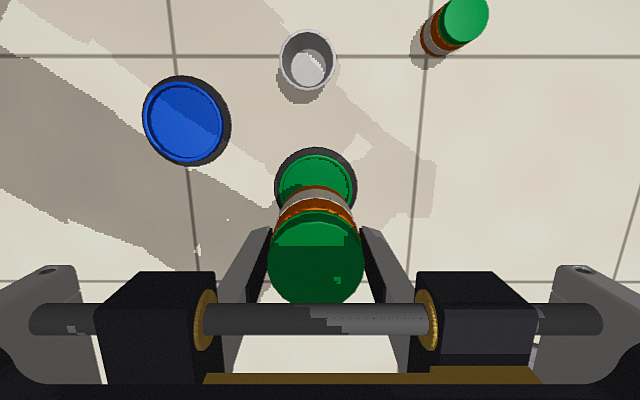

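The jar is held firmly. The green dock's base spans x 274–358 (centre about 316, predicted 314.7), so it's within 2 mm. The blue dock is at (183,119). Lowering now.

Call:
jog_arm([
  [0.01,0,-0.1,0,0,0,0.6],
  [0.01,0,-0.3,0,0,0,0.6],
  [0.01,0,-0.5,0,0,0,0.6],
  [0.01,0,-0.65,0,0,0,0.6],
  [0.01,0,-0.75,0,0,0,0.6],
  [0.01,0,-0.8,0,0,0,0.6],
  [0.01,0,-0.82,0,0,0,0.6],
  [0.01,0,-0.825,0,0,0,0.6],
])

```text
clock: 5.58
eef_pos: [519.2, -363.5, 42.0]
eef_rot: [3.141, 0.0, 1.572]
wrist_force: [0.4, 0.2, -1.1]
finger_gap: 55.9
finger_force: 20.0
```

Call:
jog_arm([
  [0,0,-0.008,0,0,0,0.6],
  [0,0,-0.016,0,0,0,0.6],
  [0,0,-0.022,0,0,0,0.6],
  [0,0,-0.028,0,0,0,0.6],
  [0,0,-0.028,0,0,0,0.6],
])

```text
clock: 6.0
eef_pos: [518.9, -363.6, 38.6]
eef_rot: [3.141, 0.0, 1.572]
wrist_force: [-0.5, 0.5, -1.5]
finger_gap: 55.6
finger_force: 20.0
```

Call:
jog_arm([
  [0,0,-0.004,0,0,0,0.6],
  [0,0,-0.008,0,0,0,0.6],
  [0,0,-0.012,0,0,0,0.6],
  [0,0,-0.012,0,0,0,0.6],
])

```text
clock: 6.33
eef_pos: [519.0, -363.7, 38.0]
eef_rot: [3.141, 0.0, 1.572]
wrist_force: [-3.0, 1.4, 7.2]
finger_gap: 55.6
finger_force: 20.0
```

Call:
jog_arm([
  [0,0,0.003,0,0,0,0.38],
  [0,0,0.003,0,0,0,0.3],
  [0,0,0.003,0,0,0,0.15],
  [0,0,0.003,0,0,0,0.15],
  [0,0,0.003,0,0,0,0.15],
  [0,0,0.003,0,0,0,0.15],
])

```text
clock: 6.83
eef_pos: [518.9, -363.5, 37.3]
eef_rot: [-3.142, -0.0, 1.572]
wrist_force: [0.3, 0.5, -0.5]
finger_gap: 79.4
finger_force: 0.0
```

Call:
jog_arm([
  [0,0,0.1,0,0,0,0.15],
  [0,0,0.3,0,0,0,0.15],
  [0,0,0.6,0,0,0,0.15],
  [0,0,0.96,0,0,0,0.15],
  [0,0,0.96,0,0,0,0.15],
])

```text
clock: 7.25
eef_pos: [521.1, -365.2, 162.0]
eef_rot: [3.132, 0.007, 1.572]
wrist_force: [0.2, -0.4, 1.3]
finger_gap: 80.2
finger_force: 0.0
```

Call:
jog_arm([
  [0.179,0.836,0,0,0,0,0.15],
  [0.179,0.836,0,0,0,0,0.15],
  [0.179,0.836,0,0,0,0,0.15],
])

```text
clock: 7.5
eef_pos: [541.0, -260.0, 153.7]
eef_rot: [3.141, -0.0, 1.573]
wrist_force: [0.3, 0.2, -0.5]
finger_gap: 80.1
finger_force: 0.0
```

Call:
jog_arm([
  [0.179,0.836,0,0,0,0,0.15],
  [0.179,0.836,0,0,0,0,0.15],
  [0.179,0.836,0,0,0,0,0.15],
])

```text
clock: 7.75
eef_pos: [562.4, -159.1, 153.6]
eef_rot: [3.141, -0.0, 1.574]
wrist_force: [0.1, 0.2, 0.5]
finger_gap: 79.7
finger_force: 0.0
```

Call:
jog_arm([
  [0.179,0.836,0,0,0,0,0.15],
  [0.179,0.836,0,0,0,0,0.15],
  [0.179,0.836,0,0,0,0,0.15],
])

```text
clock: 8.0
eef_pos: [583.8, -58.7, 153.6]
eef_rot: [3.14, -0.0, 1.574]
wrist_force: [0.3, -0.7, -0.3]
finger_gap: 80.2
finger_force: 0.0
```

Call:
jog_arm([
  [0.179,0.836,0,0,0,0,0.15],
  [0.179,0.836,0,0,0,0,0.15],
  [0.179,0.836,0,0,0,0,0.15],
])

```text
clock: 8.25
eef_pos: [605.2, 41.8, 153.5]
eef_rot: [3.141, -0.001, 1.574]
wrist_force: [0.4, 0.4, 0.5]
finger_gap: 79.9
finger_force: 0.0
```

Call:
jog_arm([
  [0.179,0.836,0,0,0,0,0.15],
  [0.179,0.836,0,0,0,0,0.15],
  [0.179,0.836,0,0,0,0,0.15],
  [0.179,0.836,0,0,0,0,0.15],
  [0.179,0.836,0,0,0,0,0.15],
])

```text
clock: 8.67
eef_pos: [626.2, 138.9, 152.9]
eef_rot: [3.141, 0.0, 1.574]
wrist_force: [-0.3, -0.8, -0.5]
finger_gap: 79.9
finger_force: 0.0
```

```bash
python3 - <<'E'
from h import *
c=wrist("pics/w3.png"); print(proj(c,[624.8,138,82]),manip.read_state()["eef_pos"])
for p in [(0,0)]: pass
np.save("pics/w3c.npy",{k:c[k] for k in("R","t","vfov","cx","cy")},allow_pickle=True)
E
```

```text
[313.71340979 203.47644551] [626.20714656 137.80922461 152.99090394]
```

View pics/w3.png

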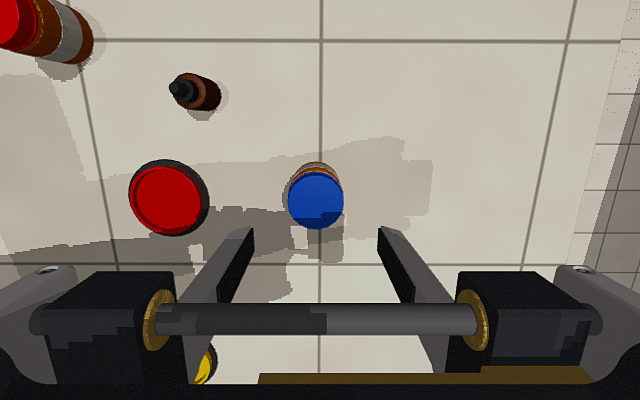

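The blue lid is at (315.5,202), against a prediction of (313.7,203.5), so the jar is at about (626.4,139.2). The red dock is at (168,197). I'll descend with +1.2 mm in y.

Call:
jog_arm([
  [0,0.01,-0.15,0,0,0,0.15],
  [0,0.01,-0.35,0,0,0,0.15],
  [0,0.01,-0.55,0,0,0,0.15],
  [0,0.01,-0.7,0,0,0,0.15],
  [0,0.01,-0.8,0,0,0,0.15],
  [0,0.01,-0.8,0,0,0,0.15],
])

```text
clock: 9.22
eef_pos: [625.2, 137.9, 54.5]
eef_rot: [-3.138, 0.001, 1.571]
wrist_force: [0.1, 0.3, -0.5]
finger_gap: 79.7
finger_force: 0.0
```

Call:
jog_arm([
  [0,0,-0.12,0,0,0,0.15],
  [0,0,-0.21,0,0,0,0.15],
  [0,0,-0.21,0,0,0,0.15],
  [0,0,-0.21,0,0,0,0.15],
  [0,0,-0.21,0,0,0,0.35],
  [0,0,-0.21,0,0,0,0.6],
  [0,0,-0.21,0,0,0,0.6],
  [0,0,-0.21,0,0,0,0.6],
])

```text
clock: 9.88
eef_pos: [626.5, 139.3, 31.9]
eef_rot: [3.141, -0.0, 1.572]
wrist_force: [-0.1, -0.2, 0.4]
finger_gap: 57.0
finger_force: 0.0
```

Call:
jog_arm([
  [0,0,0,0,0,0,0.6],
  [0,0,0,0,0,0,0.6],
])

```text
clock: 10.05
eef_pos: [626.5, 139.3, 31.9]
eef_rot: [3.141, -0.0, 1.572]
wrist_force: [-1.1, 0.1, 3.4]
finger_gap: 55.3
finger_force: 20.0
```

Call:
jog_arm([
  [0,0,0.05,0,0,0,0.6],
  [0,0,0.2,0,0,0,0.6],
  [0,0,0.4,0,0,0,0.6],
  [0,0,0.6,0,0,0,0.6],
  [0,0,0.8,0,0,0,0.6],
  [0,0,0.92,0,0,0,0.6],
])

```text
clock: 10.55
eef_pos: [626.7, 139.3, 144.8]
eef_rot: [3.139, -0.0, 1.572]
wrist_force: [-0.2, -0.2, -1.7]
finger_gap: 55.8
finger_force: 20.0
```

Call:
jog_arm([
  [-0.05,-0.09,0,0,0,0,0.6],
  [-0.12,-0.21,0,0,0,0,0.6],
  [-0.22,-0.39,0,0,0,0,0.6],
  [-0.34,-0.6,0,0,0,0,0.6],
  [-0.46,-0.8,0,0,0,0,0.6],
  [-0.514,-0.895,0,0,0,0,0.6],
])

```text
clock: 11.05
eef_pos: [563.2, 29.8, 142.0]
eef_rot: [-3.141, 0.0, 1.571]
wrist_force: [-0.9, 0.2, -1.7]
finger_gap: 55.5
finger_force: 20.0
```

Call:
jog_arm([
  [-0.12,-0.21,0,0,0,0,0.6],
  [-0.24,-0.42,0,0,0,0,0.6],
  [-0.36,-0.63,0,0,0,0,0.6],
  [-0.514,-0.895,0,0,0,0,0.6],
])

```text
clock: 11.38
eef_pos: [502.6, -75.8, 142.0]
eef_rot: [3.141, -0.0, 1.573]
wrist_force: [0.4, -0.5, -2.0]
finger_gap: 55.4
finger_force: 20.0
```

Call:
jog_arm([
  [-0.12,-0.21,0,0,0,0,0.6],
  [-0.24,-0.42,0,0,0,0,0.6],
  [-0.36,-0.63,0,0,0,0,0.6],
  [-0.514,-0.895,0,0,0,0,0.6],
])

```text
clock: 11.72
eef_pos: [440.9, -183.4, 142.2]
eef_rot: [3.141, -0.0, 1.573]
wrist_force: [1.0, -0.3, -1.3]
finger_gap: 55.9
finger_force: 20.0
```

Call:
jog_arm([
  [-0.12,-0.21,0,0,0,0,0.6],
  [-0.24,-0.42,0,0,0,0,0.6],
  [-0.34,-0.6,0,0,0,0,0.6],
  [-0.44,-0.76,0,0,0,0,0.6],
  [-0.49,-0.86,0,0,0,0,0.6],
  [-0.514,-0.895,0,0,0,0,0.6],
  [-0.514,-0.895,0,0,0,0,0.6],
  [-0.514,-0.895,0,0,0,0,0.6],
])

```text
clock: 12.38
eef_pos: [379.9, -289.9, 141.8]
eef_rot: [3.142, -0.0, 1.572]
wrist_force: [-0.3, 0.1, -2.5]
finger_gap: 55.4
finger_force: 20.0
```

```bash
python3 - <<'E'
from h import *
c=wrist("pics/w4.png"); print(proj(c,[378.4,-291.2,5]),[proj(c,[378.4+dx,-291.2+dy,5]).round(1) for dx,dy in((-48,0),(48,0),(0,48))], proj(c,[518.9,-363.6,88]), manip.read_state()["eef_pos"])
E
```

```text
[313.89325962 187.92468361] [array([271.7, 187.9]), array([356., 188.]), array([313.9, 145.3])] [464.14022029 283.75752983] [ 380.0136949  -289.66519365  141.84167544]
```

View pics/w4.png

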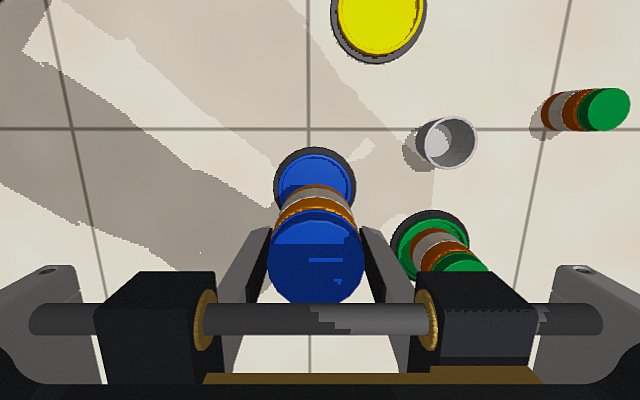

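The blue dock's base spans 273–356 with its top edge at row 147, about 1–2 mm from the prediction. The green jar stands upright in its dock at (440,245). Lowering now.

Call:
jog_arm([
  [0,-0.01,-0.1,0,0,0,0.6],
  [0,-0.01,-0.3,0,0,0,0.6],
  [0,-0.01,-0.5,0,0,0,0.6],
  [0,-0.01,-0.65,0,0,0,0.6],
  [0,-0.01,-0.75,0,0,0,0.6],
  [0,-0.01,-0.81,0,0,0,0.6],
  [0,-0.01,-0.83,0,0,0,0.6],
  [0,-0.01,-0.84,0,0,0,0.6],
])

```text
clock: 13.1
eef_pos: [380.0, -291.2, 41.1]
eef_rot: [3.142, 0.0, 1.573]
wrist_force: [0.0, 0.4, -1.3]
finger_gap: 55.5
finger_force: 20.0
```

Call:
jog_arm([
  [0,0,-0.006,0,0,0,0.6],
  [0,0,-0.012,0,0,0,0.6],
  [0,0,-0.018,0,0,0,0.6],
  [0,0,-0.023,0,0,0,0.6],
  [0,0,-0.028,0,0,0,0.6],
  [0,0,-0.028,0,0,0,0.6],
])

```text
clock: 13.6
eef_pos: [379.6, -291.7, 37.9]
eef_rot: [3.141, 0.0, 1.572]
wrist_force: [-0.4, 0.2, -1.1]
finger_gap: 55.3
finger_force: 20.0
```

Call:
jog_arm([
  [0,0,-0.004,0,0,0,0.6],
  [0,0,-0.008,0,0,0,0.6],
  [0,0,-0.008,0,0,0,0.6],
])

```text
clock: 13.85
eef_pos: [379.7, -291.8, 37.8]
eef_rot: [3.141, 0.001, 1.572]
wrist_force: [-4.8, 3.5, 15.1]
finger_gap: 55.3
finger_force: 20.0
```

Call:
jog_arm([
  [0,0,0.005,0,0,0,0.38],
  [0,0,0.005,0,0,0,0.3],
  [0,0,0.005,0,0,0,0.15],
  [0,0,0.005,0,0,0,0.15],
  [0,0,0.005,0,0,0,0.15],
  [0,0,0.005,0,0,0,0.15],
])

```text
clock: 14.35
eef_pos: [379.5, -291.5, 37.2]
eef_rot: [-3.142, -0.0, 1.572]
wrist_force: [0.3, 0.4, 0.8]
finger_gap: 79.6
finger_force: 0.0
```

Call:
jog_arm([
  [0,0,0.1,0,0,0,0.15],
  [0,0,0.3,0,0,0,0.15],
  [0,0,0.6,0,0,0,0.15],
  [0,0,0.8,0,0,0,0.15],
  [0,0,0.96,0,0,0,0.15],
  [0,0,0.96,0,0,0,0.15],
])

```text
clock: 14.85
eef_pos: [380.7, -292.6, 156.2]
eef_rot: [3.137, 0.004, 1.572]
wrist_force: [0.5, 0.3, 1.2]
finger_gap: 79.9
finger_force: 0.0
```

Call:
jog_arm([
  [-0.021,0.3,0,0,0,0,0.15],
  [-0.021,0.6,0,0,0,0,0.15],
  [-0.021,0.981,0,0,0,0,0.15],
  [-0.021,0.981,0,0,0,0,0.15],
])

```text
clock: 15.18
eef_pos: [376.2, -169.5, 151.5]
eef_rot: [-3.14, -0.002, 1.574]
wrist_force: [-0.3, -1.0, 0.5]
finger_gap: 79.8
finger_force: 0.0
```

Call:
jog_arm([
  [-0.021,0.3,0,0,0,0,0.15],
  [-0.021,0.6,0,0,0,0,0.15],
  [-0.021,0.981,0,0,0,0,0.15],
  [-0.021,0.981,0,0,0,0,0.15],
])

```text
clock: 15.52
eef_pos: [373.8, -51.7, 151.7]
eef_rot: [-3.141, -0.001, 1.576]
wrist_force: [0.3, 0.3, 0.2]
finger_gap: 79.9
finger_force: 0.0
```

Call:
jog_arm([
  [-0.021,0.3,0,0,0,0,0.15],
  [-0.021,0.6,0,0,0,0,0.15],
  [-0.021,0.981,0,0,0,0,0.15],
  [-0.021,0.981,0,0,0,0,0.15],
])

```text
clock: 15.85
eef_pos: [371.3, 66.1, 151.9]
eef_rot: [-3.141, -0.001, 1.577]
wrist_force: [0.5, -0.9, -0.8]
finger_gap: 80.4
finger_force: 0.0
```

Call:
jog_arm([
  [-0.021,0.3,0,0,0,0,0.15],
  [-0.021,0.6,0,0,0,0,0.15],
  [-0.021,0.981,0,0,0,0,0.15],
  [-0.021,0.981,0,0,0,0,0.15],
])

```text
clock: 16.18
eef_pos: [369.0, 183.5, 151.8]
eef_rot: [-3.141, -0.001, 1.576]
wrist_force: [0.2, -0.5, 0.1]
finger_gap: 79.8
finger_force: 0.0
```

Call:
jog_arm([
  [-0.021,0.3,0,0,0,0,0.15],
  [-0.021,0.6,0,0,0,0,0.15],
  [-0.021,0.981,0,0,0,0,0.15],
  [-0.021,0.981,0,0,0,0,0.15],
  [-0.021,0.981,0,0,0,0,0.15],
  [-0.021,0.981,0,0,0,0,0.15],
])

```text
clock: 16.68
eef_pos: [366.9, 296.2, 151.7]
eef_rot: [-3.14, 0.001, 1.572]
wrist_force: [-0.4, -0.4, 0.5]
finger_gap: 79.8
finger_force: 0.0
```

```bash
python3 - <<'E'
from h import *
c=wrist("pics/w5.png"); print(proj(c,[365.6,296.7,82]),manip.read_state()["eef_pos"])
for n,x in dict(dropper=[500.4,230.7,60],dr=[451,120.5,6],jy=[528.7,379.4,82]).items(): print(n,proj(c,x).round(1))
E
```

```text
[313.97328712 202.32294248] [367.06027006 295.77994708 151.93811324]
dropper [442.6 257.4]
dr [378.8 315.1]
jy [506.6 108.7]
```

View pics/w5.png

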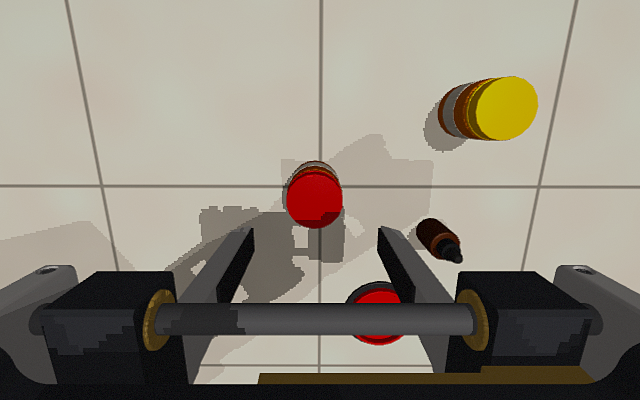

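The red lid is at (314.5,200), against a prediction of (314,202.3), so y is about 1.5–2 mm further out. The dropper at (440,243) is clear of the fingers.

Call:
jog_arm([
  [-0.003,0.012,-0.15,0,0,0,0.15],
  [-0.003,0.012,-0.35,0,0,0,0.15],
  [-0.003,0.012,-0.55,0,0,0,0.15],
  [-0.003,0.012,-0.7,0,0,0,0.15],
  [-0.003,0.012,-0.8,0,0,0,0.15],
  [-0.003,0.012,-0.8,0,0,0,0.15],
])

```text
clock: 17.23
eef_pos: [365.9, 296.3, 54.4]
eef_rot: [-3.139, 0.002, 1.57]
wrist_force: [-0.7, 0.0, -0.6]
finger_gap: 79.9
finger_force: 0.0
```

Call:
jog_arm([
  [0,0,-0.12,0,0,0,0.15],
  [0,0,-0.21,0,0,0,0.15],
  [0,0,-0.21,0,0,0,0.15],
  [0,0,-0.21,0,0,0,0.15],
  [0,0,-0.21,0,0,0,0.35],
  [0,0,-0.21,0,0,0,0.6],
  [0,0,-0.21,0,0,0,0.6],
  [0,0,-0.21,0,0,0,0.6],
])

```text
clock: 17.9
eef_pos: [366.7, 298.6, 31.7]
eef_rot: [3.141, -0.0, 1.572]
wrist_force: [-3.1, -0.2, 1.0]
finger_gap: 56.6
finger_force: 1.0
```

Call:
jog_arm([
  [0,0,0,0,0,0,0.6],
  [0,0,0,0,0,0,0.6],
])

```text
clock: 18.07
eef_pos: [366.7, 298.6, 31.6]
eef_rot: [3.141, -0.0, 1.572]
wrist_force: [-2.1, -1.5, 5.8]
finger_gap: 55.5
finger_force: 20.0
```

Call:
jog_arm([
  [0,0,0.05,0,0,0,0.6],
  [0,0,0.2,0,0,0,0.6],
  [0,0,0.4,0,0,0,0.6],
  [0,0,0.6,0,0,0,0.6],
  [0,0,0.8,0,0,0,0.6],
  [0,0,0.92,0,0,0,0.6],
])

```text
clock: 18.57
eef_pos: [366.9, 298.8, 144.3]
eef_rot: [3.14, -0.001, 1.572]
wrist_force: [0.0, 0.0, -2.7]
finger_gap: 55.3
finger_force: 20.0
```

Call:
jog_arm([
  [0.03,-0.06,0,0,0,0,0.6],
  [0.08,-0.17,0,0,0,0,0.6],
  [0.15,-0.32,0,0,0,0,0.6],
  [0.23,-0.49,0,0,0,0,0.6],
  [0.31,-0.65,0,0,0,0,0.6],
  [0.356,-0.74,0,0,0,0,0.6],
])

```text
clock: 19.07
eef_pos: [409.6, 207.4, 140.5]
eef_rot: [-3.14, 0.001, 1.571]
wrist_force: [-0.3, -0.5, -1.6]
finger_gap: 55.6
finger_force: 20.0
```

Call:
jog_arm([
  [0.08,-0.17,0,0,0,0,0.6],
  [0.17,-0.36,0,0,0,0,0.6],
  [0.25,-0.53,0,0,0,0,0.6],
  [0.31,-0.65,0,0,0,0,0.6],
  [0.345,-0.72,0,0,0,0,0.6],
  [0.356,-0.74,0,0,0,0,0.6],
  [0.356,-0.74,0,0,0,0,0.6],
  [0.356,-0.74,0,0,0,0,0.6],
])

```text
clock: 19.73
eef_pos: [451.6, 121.3, 141.3]
eef_rot: [-3.141, -0.0, 1.572]
wrist_force: [-0.6, -0.7, -3.1]
finger_gap: 55.4
finger_force: 20.0
```

```bash
python3 - <<'E'
from h import *
c=np.load("pics/w3c.npy",allow_pickle=True).item(); print(ray(c,168.5,197.5,5))
c=wrist("pics/w6.png"); print([proj(c,[451+dx,120.5+dy,5]).round(1) for dx,dy in((-48,0),(48,0),(0,48))], manip.read_state()["eef_pos"])
E
```

```text
[452.28604008 122.75542715   5.        ]
[array([272.5, 187.5]), array([356.9, 187.6]), array([314.8, 144.8])] [451.63416385 121.4768451  141.4587899 ]
```

View pics/w6.png

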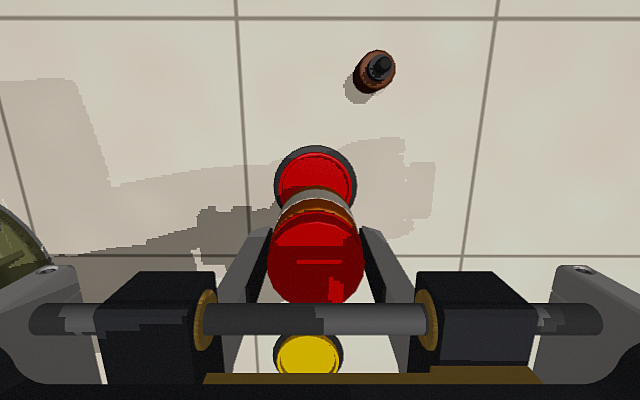

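The red dock's base spans 273–357 with its top edge at row 145, as predicted. Lowering now.

Call:
jog_arm([
  [0,0,-0.1,0,0,0,0.6],
  [0,0,-0.3,0,0,0,0.6],
  [0,0,-0.5,0,0,0,0.6],
  [0,0,-0.65,0,0,0,0.6],
  [0,0,-0.75,0,0,0,0.6],
  [0,0,-0.81,0,0,0,0.6],
  [0,0,-0.83,0,0,0,0.6],
  [0,0,-0.84,0,0,0,0.6],
])

```text
clock: 20.45
eef_pos: [452.0, 121.3, 41.0]
eef_rot: [3.142, -0.0, 1.573]
wrist_force: [0.1, 0.3, -1.5]
finger_gap: 55.6
finger_force: 20.0
```

Call:
jog_arm([
  [0,0,-0.006,0,0,0,0.6],
  [0,0,-0.012,0,0,0,0.6],
  [0,0,-0.018,0,0,0,0.6],
  [0,0,-0.023,0,0,0,0.6],
  [0,0,-0.028,0,0,0,0.6],
  [0,0,-0.028,0,0,0,0.6],
])

```text
clock: 20.95
eef_pos: [452.2, 120.9, 37.7]
eef_rot: [3.141, -0.0, 1.572]
wrist_force: [1.5, -0.4, -1.6]
finger_gap: 55.5
finger_force: 20.0
```

Call:
jog_arm([
  [0,0,-0.003,0,0,0,0.6],
  [0,0,-0.006,0,0,0,0.6],
  [0,0,-0.006,0,0,0,0.6],
])

```text
clock: 21.2
eef_pos: [452.2, 120.9, 37.6]
eef_rot: [3.141, -0.0, 1.572]
wrist_force: [-4.4, -0.5, 9.6]
finger_gap: 55.6
finger_force: 20.0
```

Call:
jog_arm([
  [0,0,0.005,0,0,0,0.38],
  [0,0,0.005,0,0,0,0.3],
  [0,0,0.005,0,0,0,0.15],
  [0,0,0.005,0,0,0,0.15],
  [0,0,0.005,0,0,0,0.15],
  [0,0,0.005,0,0,0,0.15],
])

```text
clock: 21.7
eef_pos: [452.0, 120.9, 37.3]
eef_rot: [-3.141, 0.0, 1.572]
wrist_force: [1.2, 1.3, 0.6]
finger_gap: 79.7
finger_force: 0.0
```

Call:
jog_arm([
  [0,0,0.1,0,0,0,0.15],
  [0,0,0.3,0,0,0,0.15],
  [0,0,0.6,0,0,0,0.15],
  [0,0,0.8,0,0,0,0.15],
  [0,0,0.96,0,0,0,0.15],
  [0,0,0.96,0,0,0,0.15],
])

```text
clock: 22.2
eef_pos: [453.6, 121.2, 156.3]
eef_rot: [3.136, -0.001, 1.572]
wrist_force: [-0.1, 0.7, 0.9]
finger_gap: 79.8
finger_force: 0.0
```

Call:
jog_arm([
  [0.07,0.24,0,0,0,0,0.15],
  [0.15,0.48,0,0,0,0,0.15],
  [0.217,0.722,0,0,0,0,0.15],
])

```text
clock: 22.45
eef_pos: [478.2, 208.4, 151.8]
eef_rot: [-3.141, 0.0, 1.571]
wrist_force: [0.6, 0.4, 0.3]
finger_gap: 79.9
finger_force: 0.0
```

Call:
jog_arm([
  [0.07,0.24,0,0,0,0,0.15],
  [0.15,0.48,0,0,0,0,0.15],
  [0.217,0.722,0,0,0,0,0.15],
])

```text
clock: 22.7
eef_pos: [504.1, 295.5, 151.3]
eef_rot: [-3.14, 0.001, 1.572]
wrist_force: [-0.7, 0.4, 0.2]
finger_gap: 79.8
finger_force: 0.0
```

Call:
jog_arm([
  [0.07,0.24,0,0,0,0,0.15],
  [0.15,0.48,0,0,0,0,0.15],
  [0.217,0.722,0,0,0,0,0.15],
  [0.217,0.722,0,0,0,0,0.15],
  [0.217,0.722,0,0,0,0,0.15],
  [0.217,0.722,0,0,0,0,0.15],
])

```text
clock: 23.2
eef_pos: [529.8, 380.2, 151.4]
eef_rot: [-3.14, 0.001, 1.572]
wrist_force: [0.2, -0.3, 0.1]
finger_gap: 79.9
finger_force: 0.0
```

```bash
python3 - <<'E'
from h import *
c=wrist("pics/w7.png"); print(proj(c,[528.7,379.4,82]),manip.read_state()["eef_pos"])
E
```

```text
[314.14146777 203.80466013] [529.97220851 379.95503312 151.9650434 ]
```

View pics/w7.png

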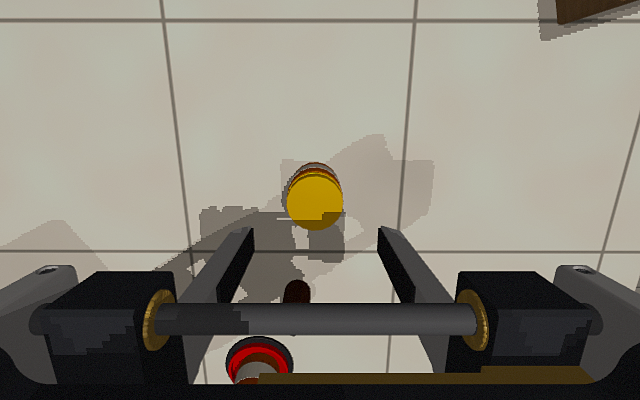

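The yellow lid is at (315,202), so the jar is at about (529.5,380.8). That's within 1 mm of the commanded pose, so I'm going down.

Call:
jog_arm([
  [0,0,-0.15,0,0,0,0.15],
  [0,0,-0.35,0,0,0,0.15],
  [0,0,-0.55,0,0,0,0.15],
  [0,0,-0.7,0,0,0,0.15],
  [0,0,-0.8,0,0,0,0.15],
  [0,0,-0.8,0,0,0,0.15],
])

```text
clock: 23.75
eef_pos: [529.3, 379.4, 54.2]
eef_rot: [-3.138, 0.002, 1.571]
wrist_force: [-0.0, -0.1, 0.3]
finger_gap: 80.1
finger_force: 0.0
```

Call:
jog_arm([
  [0,0,-0.12,0,0,0,0.15],
  [0,0,-0.21,0,0,0,0.15],
  [0,0,-0.21,0,0,0,0.15],
  [0,0,-0.21,0,0,0,0.15],
  [0,0,-0.21,0,0,0,0.35],
  [0,0,-0.21,0,0,0,0.6],
  [0,0,-0.21,0,0,0,0.6],
  [0,0,-0.21,0,0,0,0.6],
])

```text
clock: 24.42
eef_pos: [530.2, 380.9, 31.9]
eef_rot: [3.141, -0.0, 1.572]
wrist_force: [-2.3, 0.3, 1.4]
finger_gap: 56.7
finger_force: 0.7
```

Call:
jog_arm([
  [0,0,0,0,0,0,0.6],
  [0,0,0,0,0,0,0.6],
])

```text
clock: 24.58
eef_pos: [530.3, 380.9, 31.9]
eef_rot: [3.141, -0.0, 1.572]
wrist_force: [-3.0, -0.8, 4.4]
finger_gap: 55.6
finger_force: 20.0
```

Call:
jog_arm([
  [0,0,0.05,0,0,0,0.6],
  [0,0,0.2,0,0,0,0.6],
  [0,0,0.4,0,0,0,0.6],
  [0,0,0.6,0,0,0,0.6],
  [0,0,0.8,0,0,0,0.6],
  [0,0,0.92,0,0,0,0.6],
  [0,0,0.98,0,0,0,0.6],
])

```text
clock: 25.17
eef_pos: [530.7, 381.1, 151.6]
eef_rot: [3.139, -0.002, 1.572]
wrist_force: [-0.7, 0.2, -2.5]
finger_gap: 55.8
finger_force: 20.0
```

Call:
jog_arm([
  [-0.01,-0.07,0,0,0,0,0.6],
  [-0.04,-0.2,0,0,0,0,0.6],
  [-0.07,-0.4,0,0,0,0,0.6],
  [-0.11,-0.61,0,0,0,0,0.6],
  [-0.145,-0.82,0,0,0,0,0.6],
])

```text
clock: 25.58
eef_pos: [511.6, 280.6, 147.2]
eef_rot: [-3.139, 0.001, 1.572]
wrist_force: [0.1, -0.1, -2.8]
finger_gap: 55.2
finger_force: 20.0
```

Call:
jog_arm([
  [-0.04,-0.21,0,0,0,0,0.6],
  [-0.07,-0.42,0,0,0,0,0.6],
  [-0.11,-0.63,0,0,0,0,0.6],
  [-0.145,-0.82,0,0,0,0,0.6],
])

```text
clock: 25.92
eef_pos: [494.0, 181.9, 147.5]
eef_rot: [-3.139, 0.001, 1.572]
wrist_force: [1.0, -0.0, -1.8]
finger_gap: 55.6
finger_force: 20.0
```

Call:
jog_arm([
  [-0.04,-0.21,0,0,0,0,0.6],
  [-0.07,-0.42,0,0,0,0,0.6],
  [-0.11,-0.63,0,0,0,0,0.6],
  [-0.145,-0.82,0,0,0,0,0.6],
])

```text
clock: 26.25
eef_pos: [476.5, 83.8, 147.6]
eef_rot: [-3.139, 0.0, 1.572]
wrist_force: [0.2, -0.3, -1.8]
finger_gap: 55.3
finger_force: 20.0
```

Call:
jog_arm([
  [-0.04,-0.21,0,0,0,0,0.6],
  [-0.07,-0.42,0,0,0,0,0.6],
  [-0.11,-0.63,0,0,0,0,0.6],
  [-0.145,-0.82,0,0,0,0,0.6],
])

```text
clock: 26.58
eef_pos: [459.0, -14.4, 147.7]
eef_rot: [-3.139, -0.0, 1.572]
wrist_force: [0.1, 0.0, -2.6]
finger_gap: 55.7
finger_force: 20.0
```

Call:
jog_arm([
  [-0.04,-0.21,0,0,0,0,0.6],
  [-0.07,-0.42,0,0,0,0,0.6],
  [-0.11,-0.6,0,0,0,0,0.6],
  [-0.13,-0.74,0,0,0,0,0.6],
  [-0.14,-0.8,0,0,0,0,0.6],
  [-0.145,-0.82,0,0,0,0,0.6],
  [-0.145,-0.82,0,0,0,0,0.6],
  [-0.145,-0.82,0,0,0,0,0.6],
])

```text
clock: 27.25
eef_pos: [443.0, -110.5, 148.7]
eef_rot: [-3.141, -0.0, 1.572]
wrist_force: [-0.9, -0.8, -1.6]
finger_gap: 55.6
finger_force: 20.0
```

```bash
python3 - <<'E'
from h import *
c=wrist("pics/w8.png"); print([proj(c,[442.5+dx,-111.6+dy,5]).round(1) for dx,dy in((-48,0),(48,0),(0,48))], manip.read_state()["eef_pos"])
E
```

```text
[array([273.5, 186.3]), array([356.2, 186.5]), array([314.9, 144.5])] [ 443.12600341 -110.41640662  148.77132791]
```

View pics/w8.png

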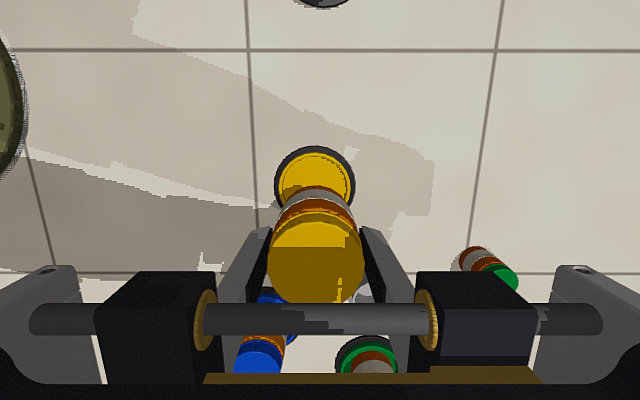

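The yellow dock is centred under the jar, with its base spanning 274–356 and its top edge at row 146. Lowering now.

Call:
jog_arm([
  [0,0,-0.1,0,0,0,0.6],
  [0,0,-0.3,0,0,0,0.6],
  [0,0,-0.5,0,0,0,0.6],
  [0,0,-0.68,0,0,0,0.6],
  [0,0,-0.8,0,0,0,0.6],
  [0,0,-0.87,0,0,0,0.6],
  [0,0,-0.89,0,0,0,0.6],
  [0,0,-0.9,0,0,0,0.6],
])

```text
clock: 27.97
eef_pos: [443.3, -110.8, 41.1]
eef_rot: [-3.142, -0.0, 1.573]
wrist_force: [0.6, 0.4, -1.6]
finger_gap: 55.5
finger_force: 20.0
```

Call:
jog_arm([
  [0,0,-0.006,0,0,0,0.6],
  [0,0,-0.012,0,0,0,0.6],
  [0,0,-0.018,0,0,0,0.6],
  [0,0,-0.023,0,0,0,0.6],
  [0,0,-0.028,0,0,0,0.6],
  [0,0,-0.028,0,0,0,0.6],
])

```text
clock: 28.47
eef_pos: [443.3, -111.3, 37.8]
eef_rot: [3.141, 0.0, 1.572]
wrist_force: [0.6, -0.1, -0.3]
finger_gap: 55.9
finger_force: 20.0
```

Call:
jog_arm([
  [0,0,-0.003,0,0,0,0.6],
  [0,0,-0.006,0,0,0,0.6],
  [0,0,-0.006,0,0,0,0.6],
])

```text
clock: 28.72
eef_pos: [443.4, -111.3, 37.8]
eef_rot: [3.141, 0.0, 1.572]
wrist_force: [-4.8, 0.8, 12.6]
finger_gap: 55.5
finger_force: 20.0
```

Contact made. I'll release, lift, move clear and take a top view to check.

Call:
jog_arm([
  [0,0,0.005,0,0,0,0.38],
  [0,0,0.005,0,0,0,0.3],
  [0,0,0.005,0,0,0,0.15],
  [0,0,0.005,0,0,0,0.15],
  [0,0,0.005,0,0,0,0.15],
  [0,0,0.005,0,0,0,0.15],
])

```text
clock: 29.22
eef_pos: [443.1, -111.2, 37.5]
eef_rot: [-3.142, -0.0, 1.572]
wrist_force: [0.5, 0.6, -0.2]
finger_gap: 79.9
finger_force: 0.0
```

Call:
jog_arm([
  [0,0,0.1,0,0,0,0.15],
  [0,0,0.3,0,0,0,0.15],
  [0,0,0.6,0,0,0,0.15],
  [0,0,0.8,0,0,0,0.15],
  [0,0,1,0,0,0,0.15],
  [0,0,1,0,0,0,0.15],
])

```text
clock: 29.72
eef_pos: [444.8, -111.7, 161.8]
eef_rot: [3.135, 0.002, 1.572]
wrist_force: [1.1, -1.2, 0.4]
finger_gap: 79.6
finger_force: 0.0
```

Call:
jog_arm([
  [0,0.25,0.25,0,0,0,0.15],
  [0,0.5,0.5,0,0,0,0.15],
  [0,0.75,0.75,0,0,0,0.15],
  [0,0.95,0.9,0,0,0,0.15],
  [0,0.95,0.9,0,0,0,0.15],
  [0,0.95,0.9,0,0,0,0.15],
  [0,0.95,0.9,0,0,0,0.15],
  [0,0.95,0.9,0,0,0,0.15],
])

```text
clock: 30.38
eef_pos: [442.8, 2.1, 264.1]
eef_rot: [-3.139, -0.0, 1.571]
wrist_force: [0.7, -0.2, -0.0]
finger_gap: 79.9
finger_force: 0.0
```

```bash
python3 - <<'E'
from h import *
shot("top","pics/top9.png"); shot("side","pics/side9.png")
a=cv2.imread("pics/top9.png")[120:280,150:500]; b=cv2.imread("pics/side9.png")[100:300,230:420]
a=cv2.resize(a,(788,360)); b=cv2.resize(b,(228,240)); o=np.zeros((600,788,3),np.uint8); o[:360]=a; o[360:,:228]=b; cv2.imwrite("pics/f.png",o)
E
```

```text
(no output)
```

View pics/f.png

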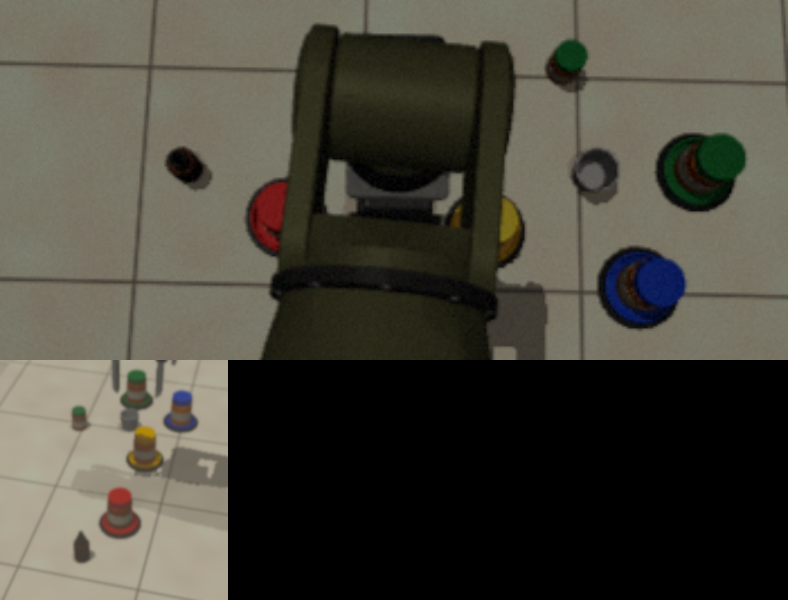

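The combined top and side crop shows all four jars upright inside their matching rings. In the side crop they are at green (137,387), blue (181,408), yellow (145,447) and red (120,510). The dropper, cup and small green jar stand where they were, and the arm is clear, so I'm handing in.

```bash
python3 -c "
from cell import manip
print(manip.sign_off())"
```

```text
the job is handed in; nothing more can be done
None
```

All four honey jars are standing upright in the docks matching their lids, the dropper and cup were left alone, and the job is handed in at about 30 s on the robot clock.

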